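Clamp the honey jar for the cart's trip with the star wheel

ROBOT

A 7-joint arm with a two-finger parallel gripper is mounted at the origin on the work surface; the furniture and walls round the work are solid. World frame = base frame: x ahead of the robot, y to its left, z up, the work surface at z = 0. Lengths are in m, angles in rad, forces in N, time in s.
With the tool pointing down it reaches from about 0.35 to 0.9 m from the base axis. Payload 8.1 kg.
Tool frame: the origin (TCP) lies at the very end of the fingers, on their centre line; the grasp point (between the pads) lies 19 mm behind it; z points along the fingers, y is the line along which they close (so a half turn about z gives the same grasp; the last joint's range is limited). The gripper opens to 92 mm and grips with 3 to 60 N. Pads are 19 mm wide; open, the fingers measure 130 mm over their backs; the gripper's body (75 mm by 190 mm) begins 47 mm behind the grasp point.
Start: joints at [-1.245, 0.434, 0.025, 1.573, -0.012, 1.134, -0.075], TCP at [0.26, 0.568, 0.227] pointing down, gripper open.
Joint ranges: [-2.62, 2.62], [-0.44, 2.09], [-1.27, 1.32], [0.08, 2.57], [-1.32, 4.46], [0.12, 2], [-2.74, 2.74]. Speed limits (rad/s): [2.22, 2.22, 3.01, 3.01, 3.14, 3.14, 3.14].

INTERFACE

Orientations are given as a unit quaternion [w, x, y, z].
In Python, from station import bot gives the robot as it stands. Calls block until the motion is done:
- bot.move_to(position, orientation): joint-space move of the TCP to a pose.
- bot.movel(position, frame=None, rate=0.15, threshold=None): straight line of the TCP; frame=None keeps the orientation; rate is the mean speed in m/s. With threshold (N) it stops when the force on the tool has changed by that much, and returns True; else False.
- bot.movej(angles): joint-space move.
- bot.release() and bot.gripper_close(squeeze=None): open the fingers fully, or close them until they stop; squeeze is the grip in N (None keeps the last).
- bot.dwell(seconds).
- bot.ik(position, orientation): joint angles nearest the present ones, or None.
- bot.grab_frame(name): name is "scene" or "top"; returns the picture (384x512x3 uint8, blue, green, red); there is no depth.
- bot.get_calibration(name): a dict with "fx", "fy", "cx", "cy" (pixels), "D" ([k1, k2, p1, p2, k3] as OpenCV has them; the pictures are not rectified), "extrinsics" (4x4, takes a point from camera to world coordinates). Camera axes: x right, y down, z forward; pixel columns grow to the right and rows downward; lengths in m; the calibration is good to about 2 mm. A picture is of the moment at which its call begins. get_calibration takes no time and is no camera call.
A pose or a line that the arm cannot do raises bot.MotionError and nothing moves.
- bot.hand_in(): hands the job in; it is judged then, once.
Readings, each from a call of its own:
- bot.read_clock(): time.
- bot.read_qpos(): joint angles.
- bot.read_joint_vel(): joint speeds.
- bot.read_joint_torque(): joint torques, N m.
- bot.read_position(): TCP position.
- bot.read_ee_rot(): TCP orientation.
- bot.read_force(): force on the tool from outside, world axes, zero at the start.
- bot.read_ft_torque(): the same for the moment, N m.
- bot.read_gripper_width(): finger opening in m.
- bot.read_gripper_force(): force on a finger pad.
Only numpy, scipy, OpenCV 4.12 (cv2) and the standard library are available. Lean on these libraries where they do the work, as an engineer would, in place of code of your own. Each camera call takes 0.05 s, during which the arm holds its last target. There are 200 camera calls.

TASK

Secure the honey jar with the red lid for the cart's trip: stand it upright on the bed of the transport clamp between the rubber pad and the V stop, and let go of it. Then close the clamp by pushing the spokes of its star wheel round anticlockwise (seen from above), one after another, until the pad holds the jar firmly against the V stop with about 15 newtons; never press the glass with more than 30. Move the jaw only with the wheel, and leave the other things where they are.

Things in the scene. Friction and masses are not known exactly. Their poses are not given: they have to be found in the camera images.
- honey_jar: glass honey jar with a red lid, loose, about 58 x 62 mm across and 86 mm high, about 0.25 kg; origin at the centre of its underside, z up
- clamp: transport clamp fixed on the cart top: aluminium bed 385 mm long (y), 90 mm wide, top 12 mm above the cart top. Origin on the cart top, z up, y along the clamp from V stop (-y end) to star wheel (+y end), -x to the robot, yawed up to 0.5 rad. Under the wheel (hub axis at x 0, y 140 mm) lies a flat grey gearbox, 76 x 76 mm, top 45 mm up
- v_stop: black V-shaped fixed stop on the bed, its faces at 45 degrees opening towards +y of the clamp, top 55 to 57 mm above the cart top. Origin and axes are those of the clamp; a jar seated in the V stands with its axis near (0, -73 mm)
- bed_spot (a point): point on the bed top at (0, -63, 12) mm of the clamp: a jar set down here stands about 10 mm short of the V, clear of it; the pad (38 mm across, centre 40 mm above the cart top) comes from +y and slides it into the V. At the start the pad is 10 to 46 mm from a jar standing here
- hub (a point): centre of the star wheel on its vertical axis, 90 mm above the cart top, in the spokes' plane; axes as the clamp. 5 steel spokes, 12 mm thick, 72 degrees apart, with red balls (20 mm) 90 mm from the axis. A yellow guard (roof 103 to 107 mm up) covers the wheel's far half (x > 0) and its hub (26 mm radius, top 108 mm): reach spokes only in the near (-x) half
- wheel (a joint): star wheel's angle, rad, grows anticlockwise from above, closing the clamp: jaw moves 15 mm per rad to -y. At 0 a spoke points along the clamp's -x. Starts at 0 to 1, closes in 1.5 to 4 rad. Turning free needs 0.40 N m, each newton on the jar adds 0.015 N m (15 N: 0.63 N m, 9 N square to a spoke at 70 mm, plus rubbing along it). Stays where left; at rest its friction hides the load: feel it while turning
- salt_shaker: grey salt shaker, loose bystander, 44 mm across, 90 mm high; origin at its underside
- tea_canister: red tea canister with wooden lid, loose bystander, 92 mm across, 120 mm high; origin at its underside
- mug_a: green mug, loose bystander, 92 x 128 mm, 95 mm high; origin at its underside
- jaw: grey jaw block, 74 x 30 mm, top 61 mm over the cart top, driven by the wheel; origin at cart-top level under its face towards the V stop. It carries the rubber pad on a stem screwed in or out by up to 20 mm, differently each time and not measured: where the pad meets the jar must be felt or seen. The pad is sprung, 6 N per mm, 12 mm travel

How it is judged:
On the way, in this order (a step that is already met when the one before it is completed fails the run):
1. the jar stands upright on the bed between pad and V stop, released (horizontal distance between honey_jar and bed_spot below 0.025 m and height (world z) of honey_jar between 0.007 and 0.017 m and angle between honey_jar's own z axis and vertical below 0.1 rad and contact force between the fingers and honey_jar below 0.1 N), for 0.2 s.
2. the pad on the jaw presses the jar against the V stop (contact force between jaw and honey_jar above 8 N and contact force between v_stop and honey_jar above 5 N), for 0.2 s.
At the end, for the whole second after the job is handed in: The jar stands upright on the clamp's bed (within 0.1 rad, underside within 5 mm of the bed), within 8 mm of the clamp's centre line, at rest, pressed by the pad on the jaw with 8 to 24 N and bearing on the V stop with more than 5 N (all of step 2 and contact force between jaw and honey_jar below 24 N and x of honey_jar in the frame of clamp between -0.008 and 0.008 m and height (world z) of honey_jar between 0.007 and 0.017 m and angle between honey_jar's own z axis and vertical below 0.1 rad and linear speed of honey_jar below 0.01 m/s); the robot touches nothing.
It fails at once if the pad on the jaw presses the jar with more than 30 N (contact force between jaw and honey_jar above 30 N).
It fails at once if the robot pushes the jaw itself (more than 8 N) (contact force between any of the arm, the fingers and jaw above 8 N).
It fails at once if the jar is tipped over (angle between honey_jar's own z axis and vertical above 0.6 rad).
It fails at once if a bystander is moved by more than 30 mm (distance of any of salt_shaker, tea_canister, mug_a from where it was at the start of the episode above 0.03 m).
It also fails if it takes over 72 s, if anything falls off the work surface, if the arm or the gripper's body presses on something with over 40 N, if the wrist force passes 120 N, or if a joint passes its speed limit or range.

## Working session

There is one attempt and no reset: what is moved stays moved. The work goes in short steps, each a Python script; the robot and the scene stay as the last script left them, time stands still between calls to the robot, and variables do not carry over. Pictures are saved under pics/ and viewed, at most 10 in all, crops included, and the job is handed in when it is done.

```bash
mkdir -p pics; ls; python3 - <<'E'
from station import bot
import cv2,numpy as np
for n in("scene","top"):
    f=bot.grab_frame(n); cv2.imwrite(f"pics/{n}0.png",cv2.resize(f,(800,600),interpolation=cv2.INTER_CUBIC))
    cv2.imwrite(f"pics/{n}_raw.png",f)
    c=bot.get_calibration(n); print(n,{k:np.round(v,4).tolist() for k,v in c.items()})
print(bot.read_clock(),bot.read_ee_rot(),bot.read_force())
E
```

```text
pics
scene {'fx': 375.5642, 'fy': 375.5642, 'cx': 252.935, 'cy': 189.5627, 'D': [-0.0794, 0.0, 0.0, 0.0, 0.0], 'extrinsics': [[0.6501, -0.4875, 0.5828, -0.2659], [-0.7598, -0.4235, 0.4933, -0.6555], [0.0064, -0.7635, -0.6457, 0.9141], [0.0, 0.0, 0.0, 1.0]]}
top {'fx': 449.0559, 'fy': 449.0559, 'cx': 256.1303, 'cy': 182.8941, 'D': [-0.1439, 0.0, 0.0, 0.0, 0.0], 'extrinsics': [[0.0163, -0.9873, 0.158, 0.2638], [-0.9998, -0.0146, 0.012, -0.0432], [-0.0095, -0.1582, -0.9874, 1.3259], [0.0, 0.0, 0.0, 1.0]]}
0.1 [-8.08735354e-05  2.12802905e-01  9.77094904e-01 -6.82929967e-04] [-0.72688575  0.10474126 -0.19997751]
```

View pics/top0.png

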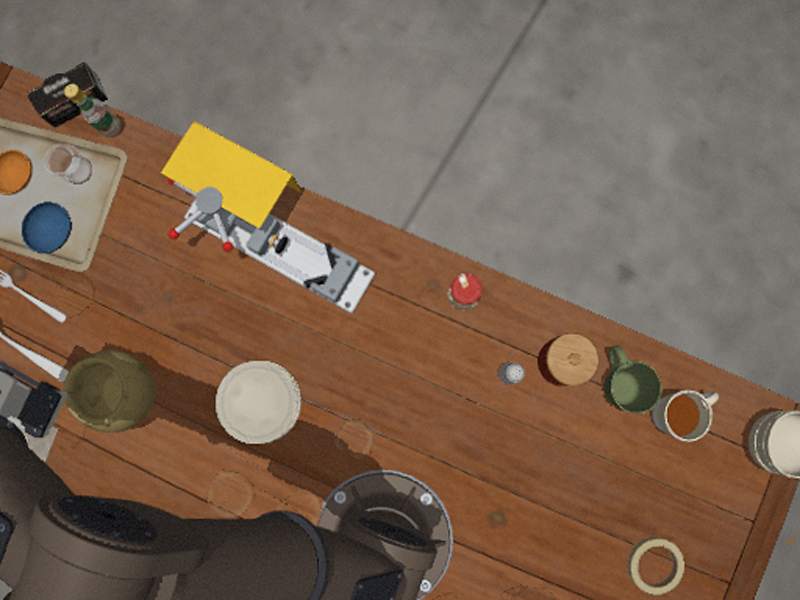

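View pics/scene0.png

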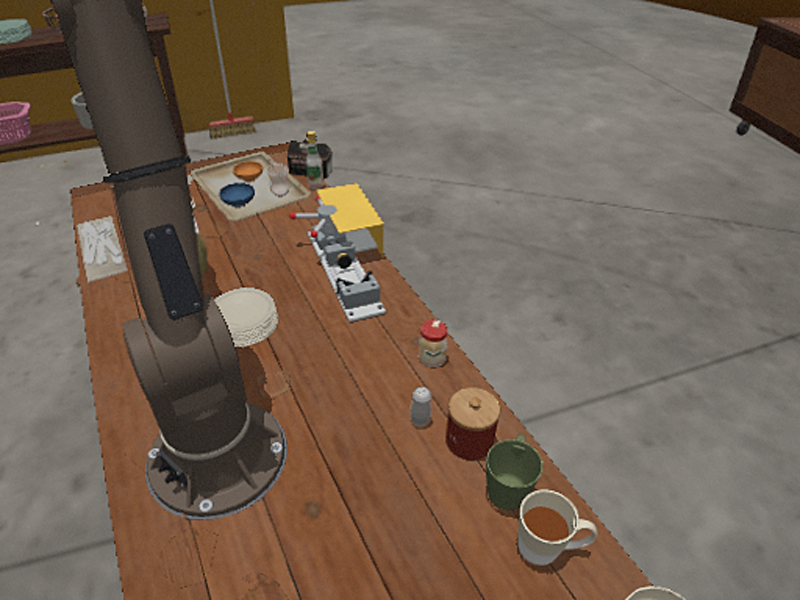

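The top view shows the clamp at view px (165–375, 120–310), the wheel at upper left and the V stop at lower right. The jar is at (466,290), the shaker at (513,373), the canister at (572,360) and the mug at (635,385). Next I'll enlarge the clamp and jar.

```bash
python3 - <<'E'
import cv2
f=cv2.imread("pics/top_raw.png")
cv2.imwrite("pics/top_clamp.png",cv2.resize(f[75:210,95:250],None,fx=5,fy=5,interpolation=cv2.INTER_CUBIC)[:600*2])
a=cv2.resize(f[165:205,275:325],None,fx=8,fy=8,interpolation=cv2.INTER_CUBIC)
g=cv2.imread("pics/scene_raw.png")
b=cv2.resize(g[195:245,255:305],None,fx=8,fy=8,interpolation=cv2.INTER_CUBIC)[:400]
import numpy as np
c=np.zeros((400,800,3),np.uint8);c[:320,:400]=a;c[:400,400:]=b
cv2.imwrite("pics/jar.png",c)
f=cv2.imread("pics/top_clamp.png");print(f.shape)
cv2.imwrite("pics/top_clamp.png",f[:600])
E
```

```text
(675, 775, 3)
```

View pics/top_clamp.png

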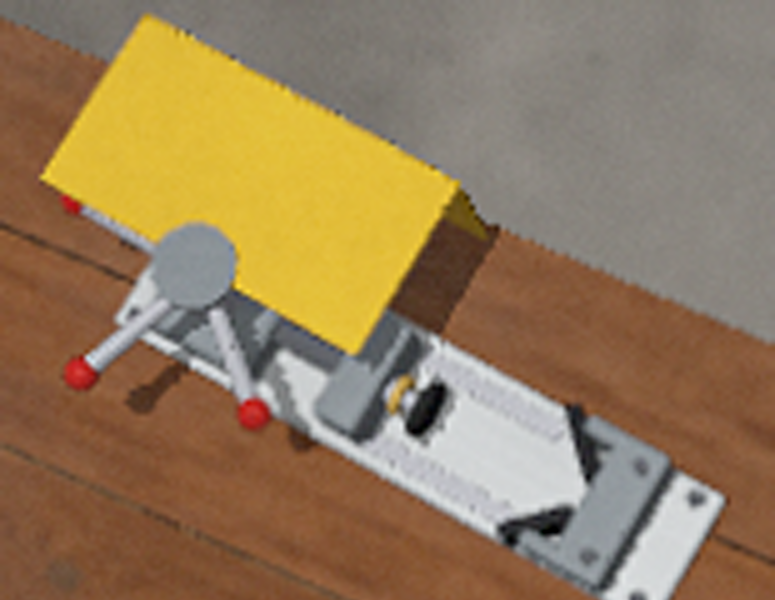

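View pics/jar.png

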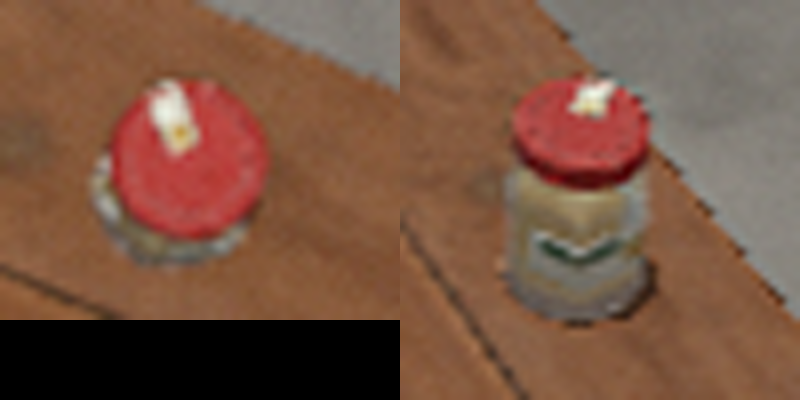

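The crops show:
- Hub top at (193,265).
- Balls at (80,373), (254,413) and (71,203).
- Pad front at about (440,412).
- Bed corner at (724,498).
- Jar lid centre at crop (190,158) in the top view and (180,128) in the scene view.

Next I'll compute the poses.

```bash
cat > h.py <<'E'
import numpy as np, cv2, json
from station import bot
def K(n):
    c=bot.get_calibration(n); return np.array([[c["fx"],0,c["cx"]],[0,c["fy"],c["cy"]],[0,0,1]]),np.array(c["D"]),np.array(c["extrinsics"])
def unproj(n,px,z):
    k,D,E=K(n); p=cv2.undistortPoints(np.array([[px]],float),k,D)[0,0]
    d=E[:3,:3]@[p[0],p[1],1]; return E[:3,3]+d*(z-E[2,3])/d[2]
def proj(n,P):
    k,D,E=K(n); W=np.linalg.inv(E)
    return cv2.projectPoints(np.array(P,float).reshape(-1,3),cv2.Rodrigues(W[:3,:3])[0],W[:3,3],k,D)[0][:,0]
def raw(uv,s,o): return [(uv[0]+.5)/s-.5+o[0],(uv[1]+.5)/s-.5+o[1]]
E
python3 - <<'E'
from h import *
from scipy.optimize import least_squares
T=lambda u,v,z:unproj("top",raw((u,v),5,(95,75)),z)
print("guard",[T(*p,.107).round(4)[:2].tolist() for p in((147,14),(458,183),(358,354),(41,179))])
S=lambda u,v,z:unproj("top",raw((u,v),1.5625,(0,0)),z)
bc=[T(724,498,.012),S(350,310,.012)]; print("bedcorner",bc)
balls=[((80,373),1),((254,413),0),((71,203),2)]
# params: cx,cy,yaw,theta ; 
def res(p):
    cx,cy,yaw,th=p; x=np.array([np.cos(yaw),np.sin(yaw)]);y=np.array([-x[1],x[0]]);o=np.array([cx,cy])
    L=lambda P:np.array([(P[:2]-o)@x,(P[:2]-o)@y])
    r=list(2*(L(T(193,265,.108))-[0,.14]))
    for (uv,i) in balls:
        # i: position among spokes
        a=np.pi+th+(-i)*2*np.pi/5
        r+=list((L(T(*uv,.09))-[.09*np.cos(a),.14+.09*np.sin(a)])*(1 if i<2 else .3))
    for P in (T(120,318,.012),T(470,513,.012)): r.append(L(P)[0]+.045)
    for P in (T(440,337,.012),T(724,498,.012)): r.append(L(P)[0]-.045)
    return np.array(r)
best=min((least_squares(res,[.6,.1,y,t]) for y in(-.5,) for t in np.arange(0,1.2,.2)),key=lambda s:s.cost)
print(best.x.round(4),(best.fun*1e3).round(1))
cx,cy,yaw,th=best.x;x=np.array([np.cos(yaw),np.sin(yaw)]);y=np.array([-x[1],x[0]])
L=lambda P:(np.array([(P[:2]-[cx,cy])@x,(P[:2]-[cx,cy])@y])*1e3).round(1)
for n,uv,z in(("guard",(41,179),.107),("guard",(358,354),.107),("pad front top",(441,408),.05),("jawtop front",(372,440),.061),("bed corner",(724,498),.012),("vstop R",(668,465),.056),("vstop",(603,588),.056),("V arm",(575,405),.056),("V arm",(505,535),.056)): print(n,L(T(*uv,z)))
# jar triangulation
j1=unproj("top",raw((190,158),8,(275,165)),.086);j2=unproj("scene",raw((180,128),8,(255,195)),.086)
print("jar",j1,j2, "lid w", np.linalg.norm(unproj("top",raw((112,158),8,(275,165)),.086)-unproj("top",raw((268,158),8,(275,165)),.086)))
print("jar base top L/bottom", unproj("top",raw((175,265),8,(275,165)),0), unproj("scene",raw((180,322),8,(255,195)),0))
json.dump(dict(c=best.x.tolist(),jar=((j1+j2)/2).tolist()),open("p.json","w"))
E
```

```text
guard [[0.7662, 0.3639], [0.6626, 0.1741], [0.5619, 0.2262], [0.6649, 0.419]]
bedcorner [array([0.49952191, 0.02295673, 0.012     ]), array([0.4268499 , 0.06739778, 0.012     ])]
[ 0.5474  0.2009 -0.4961  0.907 ] [-2.1 -0.3 -1.1  0.5 -0.6 -0.  -1.7  0.6  3.8  5.6 -0.5 -2.4]
guard [ -0.5 247.8]
guard [ 0.7 29.2]
pad front top [  3.  -13.1]
jawtop front [-34.    9.6]
bed corner [  42.6 -179.2]
vstop R [  37.7 -147.2]
vstop [ -42.6 -150.4]
V arm [ 42.  -82.2]
V arm [-43.7 -85.6]
jar [ 0.45994891 -0.14613119  0.086     ] [ 0.45303167 -0.14905923  0.086     ] lid w 0.05461957548280656
jar base top L/bottom [ 0.43317846 -0.14775913  0.        ] [ 4.35462061e-01 -1.67950638e-01  1.11022302e-16]
```

```bash
cat >> h.py <<'E'
from scipy.spatial.transform import Rotation as R
P=json.load(open("p.json")); cx,cy,yaw,th0=P["c"]
def quat(a): # tool down, tool y at world angle a
    y=np.array([np.cos(a),np.sin(a),0]);z=np.array([0,0,-1.]);q=R.from_matrix(np.c_[np.cross(y,z),y,z]).as_quat();return q[[3,0,1,2]]
def W(x,y,z): return np.array([cx+x*np.cos(yaw)-y*np.sin(yaw),cy+x*np.sin(yaw)+y*np.cos(yaw),z])
E
python3 - <<'E'
from h import *
jar=np.array([.460,-.1465]); spot=W(0,-.063,0)
q=None
for s in(0,np.pi):
    a=[bot.ik([*jar,.2],quat(yaw+s)),bot.ik([*spot[:2],.2],quat(yaw+s))]
    print(s,[None if k is None else np.round(k,2) for k in a])
    if all(k is not None for k in a) and (q is None or abs(a[0][6])<m): q=quat(yaw+s);m=abs(a[0][6]);sg=s
print("use",sg)
bot.move_to([*jar,.20],q)
bot.movel([*jar,.048],rate=.12)
bot.gripper_close(15)
print(bot.read_gripper_width(),bot.read_gripper_force(),bot.read_force(),bot.read_clock())
bot.movel([*jar,.20],rate=.15)
print(bot.read_gripper_width(),bot.read_force())
bot.move_to([*spot[:2],.20],q)
cv2.imwrite("pics/t1.png",cv2.resize(bot.grab_frame("top")[100:220,120:280],(800,600),interpolation=cv2.INTER_CUBIC))
print(bot.read_clock(),bot.read_position(),spot)
E
```

```text
0 [array([-0.55,  0.31,  0.96,  2.  , -0.31,  0.98,  0.07]), array([-0.82,  0.35,  0.59,  1.86, -0.22,  1.  , -0.63])]
3.141592653589793 [array([ 1.  ,  0.43, -1.06,  1.89,  0.42,  1.07,  2.42]), array([-0.33,  0.32, -0.06,  1.82,  0.02,  1.  ,  2.25])]
use 0
0.05996110745208609 15.000313287600875 [-2.91641304  1.81656357  4.24826749] 4.7583
0.05994916042521262 [-0.22364191  1.18741754 -3.45454873]
7.1167 [0.51760587 0.14311664 0.20016775] [0.51741451 0.14545254 0.        ]
```

View pics/t1.png

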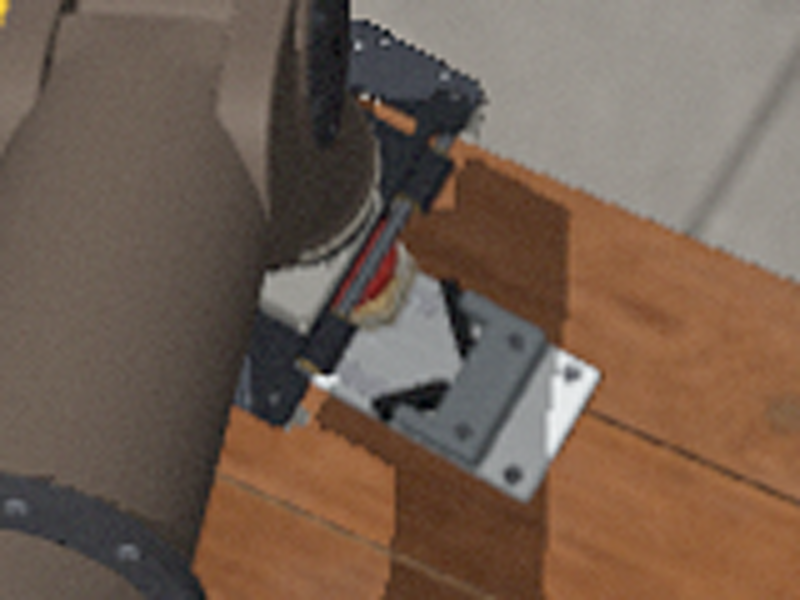

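The jar is held (60 mm wide) above the bed, short of the V. Now I'll lower it and let go.

```bash
python3 - <<'E'
from h import *
s=W(0,-.063,0)[:2]
bot.movel([*s,.085],rate=.12)
print(bot.movel([*s,.054],rate=.02,threshold=4),bot.read_position(),bot.read_force())
bot.release()
bot.movel([*s,.20],rate=.15)
bot.move_to([.35,-.05,.3],quat(yaw))
for n,o in(("top",(95,75)),): 
    f=bot.grab_frame(n); cv2.imwrite("pics/t2_raw.png",f)
    cv2.imwrite("pics/t2.png",cv2.resize(f[90:210,95:255],(800,600),interpolation=cv2.INTER_CUBIC))
print(bot.read_clock(),bot.read_force())
E
```

```text
True [0.51746354 0.14536668 0.05995348] [-0.6724345  -0.16408547  5.61975628]
12.325 [-1.21222694  0.1788953  -0.43696021]
```

View pics/t2.png

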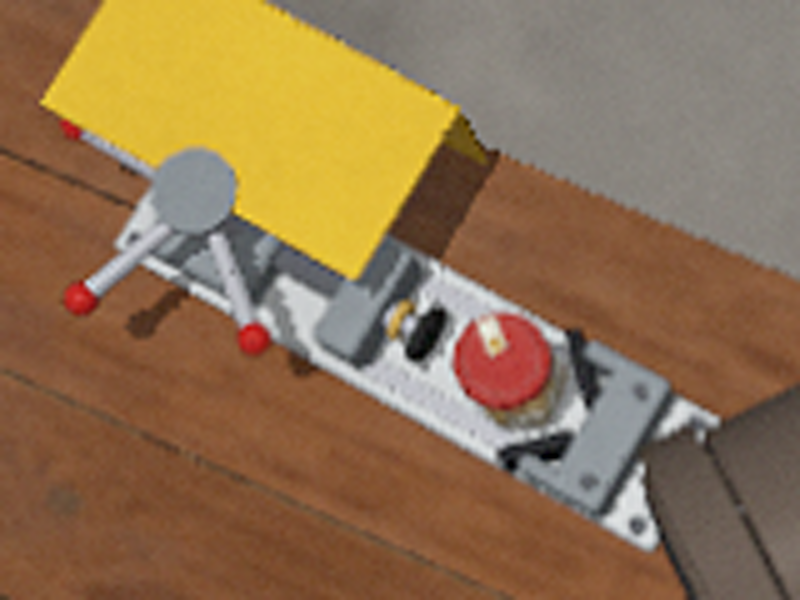

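The jar stands upright at about (503,362), clear of the V and the pad, and the wheel hasn't moved. Before pushing, I'll check IK along the spoke arc.

```bash
cat >> h.py <<'E'
def pt(al,r,off,z): # point behind a spoke at angle al, tangential offset off behind
    return W(-r*np.cos(al)-off*np.sin(al), .14-r*np.sin(al)+off*np.cos(al), z)
E
python3 - <<'E'
from h import *
l=unproj("top",raw((503,362),5,(95,90)),.098);print("lid",l,"spot",W(0,-.063,0))
for d in(0,np.pi/2,-np.pi/2):
  for al in(-.6,-.35,0,.5,1.0):
    p=pt(al,.07,.03,.07)
    q=bot.ik(p,quat(yaw+al+d)); print(round(d,2),al,p.round(3),None if q is None else np.round(q,2))
E
```

```text
lid [0.51707593 0.1434266  0.098     ] spot [0.51741451 0.14545254 0.        ]
0 -0.6 [0.609 0.4   0.07 ] [-0.99  0.8   0.59  1.48 -0.49  1.01 -1.37]
0 -0.35 [0.59  0.396 0.07 ] [-0.99  0.77  0.56  1.53 -0.46  0.98 -1.14]
0 0 [0.567 0.384 0.07 ] [-1.01  0.73  0.56  1.6  -0.45  0.94 -0.79]
0 0.5 [0.544 0.354 0.07 ] [-1.07  0.71  0.66  1.71 -0.53  0.91 -0.19]
0 1.0 [0.538 0.316 0.07 ] [-0.63  0.59  0.03  1.74 -0.02  0.81 -0.1 ]
1.57 -0.6 [0.609 0.4   0.07 ] [-0.67  0.74  0.03  1.44 -0.02  0.96 -0.16]
1.57 -0.35 [0.59  0.396 0.07 ] [-0.68  0.71  0.03  1.49 -0.02  0.93  0.07]
1.57 0 [0.567 0.384 0.07 ] [-0.57  0.68 -0.16  1.56  0.13  0.91  0.3 ]
1.57 0.5 [0.544 0.354 0.07 ] [-0.32  0.69 -0.53  1.64  0.41  0.93  0.58]
1.57 1.0 [0.538 0.316 0.07 ] [-0.06  0.77 -0.89  1.68  0.69  1.03  0.89]
-1.57 -0.6 [0.609 0.4   0.07 ] [-1.21  1.02  1.14  1.5  -0.96  1.25 -2.61]
-1.57 -0.35 [0.59  0.396 0.07 ] [-1.12  0.84  0.81  1.54 -0.67  1.05 -2.55]
-1.57 0 [0.567 0.384 0.07 ] [-1.11  0.78  0.73  1.61 -0.6   0.99 -2.24]
-1.57 0.5 [0.544 0.354 0.07 ] [-1.06  0.7   0.64  1.71 -0.51  0.9  -1.78]
-1.57 1.0 [0.538 0.316 0.07 ] [-0.99  0.65  0.57  1.77 -0.45  0.85 -1.28]
```

```bash
cat >> h.py <<'E'
PI2=np.pi/2
def t_w(al): return W(np.sin(al),-np.cos(al),0)-W(0,0,0)
def go(al,r=.07,off=.025,z=.07,rate=.06,thr=None): return bot.movel(pt(al,r,off,z),quat(yaw+al+PI2),rate=rate,threshold=thr)
def ft(al,f0=0): return -float((bot.read_force()-f0)@t_w(al))
def enter(al): # drop in behind spoke at al
    p=pt(al,.07,.037,.2); bot.move_to(p,quat(yaw+al+PI2)); go(al,off=.037,z=.07,rate=.12)
E
python3 - <<'E'
from h import *
bot.gripper_close(20)
a=th0-2*np.pi/5
enter(a); f0=bot.read_force(); print("start",f0,bot.read_clock())
print(go(a,off=.015,rate=.03,thr=3))
p=bot.read_position(); d=(p-pt(a,.07,0,.07))@-t_w(a); print("contact off",d,bot.read_clock())
off=float(d); al=a
while al<.9:
    al+=.12; go(al,off=off)
    F=ft(al,f0); print(round(al,2),round(F,2),bot.read_force().round(1),((bot.read_position()-pt(al,.07,off,.07))*1e3).round(1))
    if F>11: break
cv2.imwrite("pics/t3.png",bot.grab_frame("top"))
print(bot.read_clock())
json.dump(dict(al=al,off=off,th=th0+al-a),open("w.json","w"))
E
```

```text
start [ 0.8678049  -0.74328005 -0.05262308] 16.8917
True
contact off 0.021575847518437507 17.4333
-0.23 2.22 [ 1.3  1.8 -0.7] [0.  0.3 0.1]
-0.11 3.24 [1.1 3.  0.2] [0.1 0.3 0.1]
0.01 3.69 [1.5 3.1 0.2] [0.  0.2 0. ]
0.13 3.61 [0.8 3.2 0.5] [0.1 0.1 0. ]
0.25 3.11 [0.4 2.6 0.8] [ 0.1 -0.  -0. ]
0.37 2.64 [0.3 2.  0.6] [ 0.2 -0.1  0. ]
0.49 3.72 [1.1 3.  1.2] [ 0.3 -0.1 -0. ]
0.61 3.24 [1.2 2.6 1. ] [ 0.2 -0.1 -0.1]
0.73 3.88 [1.8 3.5 1.3] [-0.  -0.  -0.1]
0.85 4.46 [0.9 4.  0.3] [-0.2  0.  -0.2]
0.97 3.24 [1.1 3.  0.9] [-0.2 -0.  -0.2]
20.7833
```

```bash
python3 - <<'E'
from h import *
w=json.load(open("w.json")); al=w["al"]
go(al-.12,off=w["off"],rate=.1); 
p=bot.read_position(); bot.movel([*p[:2],.2])
a=al-2*np.pi/5
enter(a)
f=bot.grab_frame("top"); cv2.imwrite("pics/t4.png",cv2.resize(f[90:210,95:255],(800,600),interpolation=cv2.INTER_CUBIC))
print(bot.read_clock(),bot.read_force())
E
```

```text
24.3333 [0.32615137 0.47135994 0.18294938]
```

View pics/t4.png

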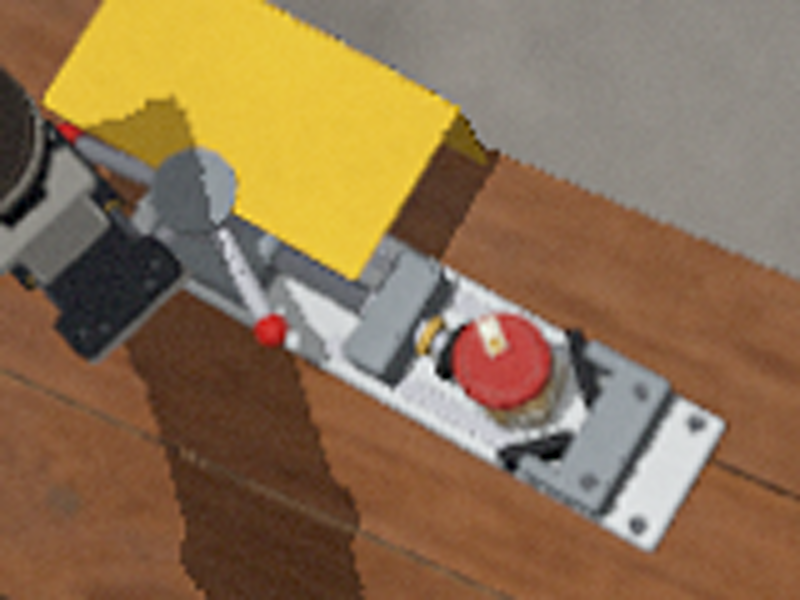

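The wheel has turned about 1.3 rad and the pad is just short of the jar. The finger is in behind the next spoke, so I'll calibrate the free-turning force using thresholds.

```bash
cat >> h.py <<'E'
def ang(off):
    p=bot.read_position(); h=W(0,.14,0); d=p[:2]-h[:2]; 
    c,s=np.cos(yaw),np.sin(yaw); x=c*d[0]+s*d[1]; y=-s*d[0]+c*d[1]
    return float(np.arctan2(-y,-x)+np.arctan2(off,np.sqrt(x*x+y*y-off*off)))
def probe(a0,a1,T,off,rate=.03):
    go(a0,off=off+.005,rate=.05); bot.dwell(.15); f0=bot.read_force()
    hit=go(a1,off=off,rate=rate,thr=T); a=ang(off)
    print("T",T,"hit",hit,"al %.3f->%.3f"%(a0,a),"rest F %.2f"%ft(a,f0),"t %.1f"%bot.read_clock()); return hit,a
E
python3 - <<'E'
from h import *
w=json.load(open("w.json")); a=w["al"]-2*np.pi/5; off=w["off"]; th=w["th"]
lim=a+.45
for T in (4,5,6,7):
    hit,a=probe(a,min(a+.12,lim),T,off)
w2=dict(al=a,off=off,th=th+a-(w["al"]-2*np.pi/5)); print(w2); json.dump(w2,open("w2.json","w"))
E
```

```text
T 4 hit True al -0.286->-0.222 rest F 0.04 t 25.2
T 5 hit True al -0.222->-0.185 rest F 0.80 t 26.0
T 6 hit True al -0.185->-0.127 rest F -0.79 t 26.8
T 7 hit False al -0.127->-0.022 rest F 5.16 t 27.8
{'al': -0.021589802131556535, 'off': 0.021575847518437507, 'th': 2.491684320740278}
```

```bash
python3 - <<'E'
from h import *
w=json.load(open("w2.json")); a0=a=w["al"]; off=w["off"]
for i in range(5):
    hit,a=probe(a,a+.1,7.5,off,rate=.025)
    if hit: break
w2=dict(al=a,off=off,th=w["th"]+a-a0); print(w2); json.dump(w2,open("w2.json","w"))
f=bot.grab_frame("top"); cv2.imwrite("pics/t5.png",cv2.resize(f[90:210,95:255],(800,600),interpolation=cv2.INTER_CUBIC))
E
```

```text
T 7.5 hit False al -0.022->0.063 rest F 4.19 t 28.8
T 7.5 hit False al 0.063->0.146 rest F 5.67 t 29.9
T 7.5 hit True al 0.146->0.225 rest F 1.55 t 30.9
{'al': 0.22529507463231266, 'off': 0.021575847518437507, 'th': 2.7385691975041473}
```

View pics/t5.png

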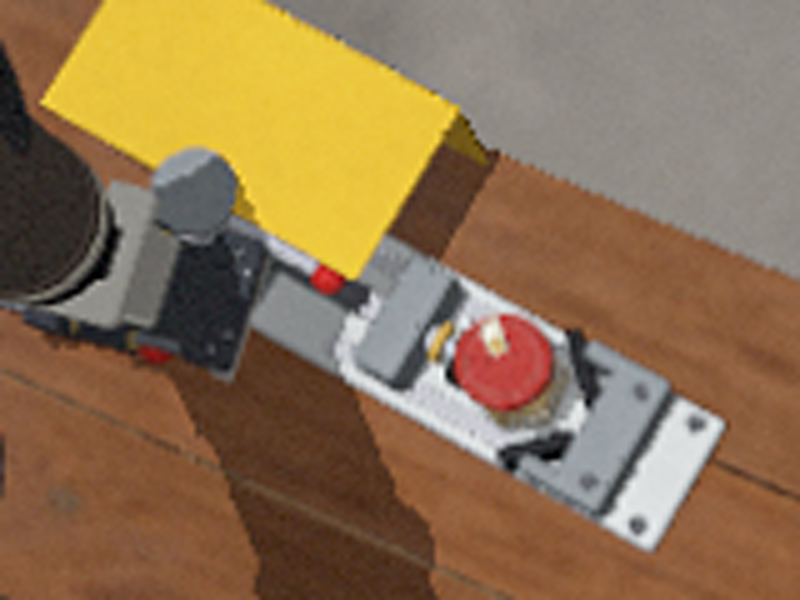

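The jar has barely moved (lid still near (505,362)), so the 7.5 N trip came from rubbing. There are still about 10 mm to the V, so I'll continue to al 0.7 and then switch spokes.

```bash
python3 - <<'E'
from h import *
w=json.load(open("w2.json")); a0=a=w["al"]; off=w["off"]
for i in range(8):
    hit,a=probe(a,min(a+.14,.72),8.5,off,rate=.025)
    if hit or a>.67: break
th=w["th"]+a-a0
go(a-.12,off=off,rate=.1); p=bot.read_position(); bot.movel([*p[:2],.2])
a-=2*np.pi/5
enter(a)
w2=dict(al=a,off=off,th=th); print(w2); json.dump(w2,open("w2.json","w"))
f=bot.grab_frame("top"); cv2.imwrite("pics/t6.png",cv2.resize(f[90:210,95:255],(800,600),interpolation=cv2.INTER_CUBIC))
print(bot.read_clock())
E
```

```text
T 8.5 hit False al 0.225->0.343 rest F 4.63 t 32.1
T 8.5 hit False al 0.343->0.461 rest F 4.76 t 33.3
T 8.5 hit False al 0.461->0.578 rest F 5.37 t 34.5
T 8.5 hit False al 0.578->0.695 rest F 4.50 t 35.7
{'al': -0.5620451346190438, 'off': 0.021575847518437507, 'th': 3.207866049688708}
39.2167
```

View pics/t6.png

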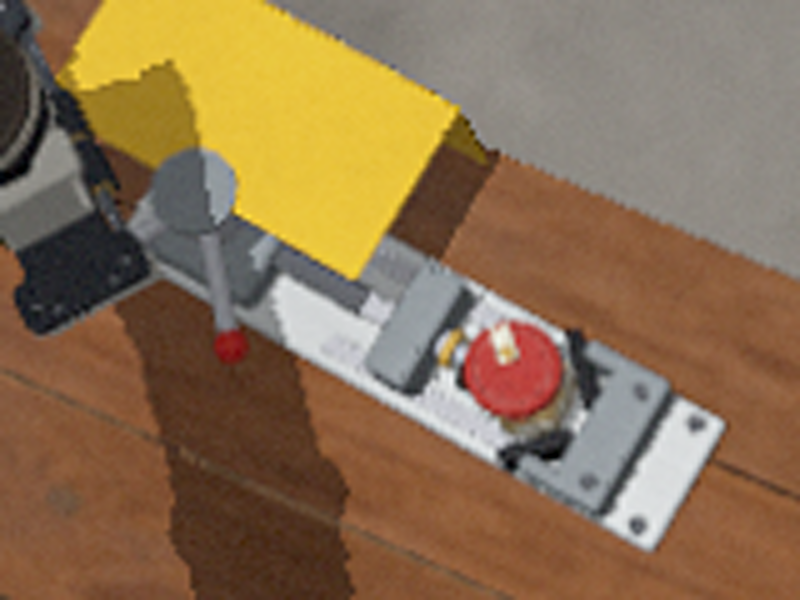

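The lid moved to (513,369), about 7 mm, so roughly 3 mm (0.2 rad) of sliding remains before the V. Next is the final pushes with force feel.

```bash
python3 - <<'E'
from h import *
w=json.load(open("w2.json")); a0=a=w["al"]; off=w["off"]
b=unproj("top",raw((230,347),5,(95,90)),.09)-W(0,.14,.09); print("ball al", np.arctan2(b[1],b[0])-yaw-np.pi, "tool al+1.257:",a+1.257)
n=0
for i in range(8):
    hit,a=probe(a,a+.1,8.2,off,rate=.02)
    n=n+1 if hit else 0
    if n==2: break
w2=dict(al=a,off=off,th=w["th"]+a-a0); print(w2); json.dump(w2,open("w2.json","w"))
cv2.imwrite("pics/t7raw.png",bot.grab_frame("top"))
E
```

```text
ball al -5.5425246039494045 tool al+1.257: 0.6949548653809561
T 8.2 hit False al -0.562->-0.476 rest F 5.63 t 40.5
T 8.2 hit False al -0.476->-0.391 rest F 6.48 t 41.7
T 8.2 hit False al -0.391->-0.306 rest F 6.03 t 42.8
T 8.2 hit True al -0.306->-0.238 rest F 0.03 t 43.8
T 8.2 hit True al -0.238->-0.197 rest F 0.62 t 44.7
{'al': -0.19662559006713576, 'off': 0.021575847518437507, 'th': 3.573285594240616}
```

```bash
python3 - <<'E'
from h import *
w=json.load(open("w2.json")); a0=a=w["al"]; off=w["off"]
for T in (8.2,8.2,9,9):
    hit,a=probe(a,a+.07,T,off,rate=.02)
w2=dict(al=a,off=off,th=w["th"]+a-a0); print(w2); json.dump(w2,open("w2.json","w"))
f=bot.grab_frame("top"); cv2.imwrite("pics/t8raw.png",f)
g=cv2.imread("pics/t7raw.png"); 
cv2.imwrite("pics/t8.png",np.hstack([cv2.resize(x[125:200,165:240],(400,400),interpolation=cv2.INTER_CUBIC) for x in (g,f)]))
E
```

```text
T 8.2 hit True al -0.197->-0.175 rest F 3.17 t 45.6
T 8.2 hit True al -0.175->-0.155 rest F 2.49 t 46.4
T 9 hit True al -0.155->-0.135 rest F 1.71 t 47.2
T 9 hit True al -0.135->-0.117 rest F 1.51 t 48.1
{'al': -0.11657230113937078, 'off': 0.021575847518437507, 'th': 3.653338883168381}
```

View pics/t8.png

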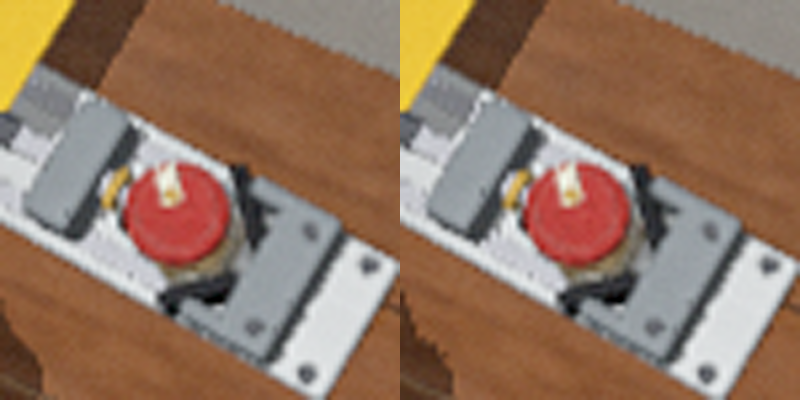

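The jar is unchanged between the two frames, lid at (177,214) and (176,213), so it is seated in the V. Next I'll measure jaw travel minus jar travel by image registration, which gives the pad compression.

```bash
python3 - <<'E'
from h import *
up=lambda f:cv2.resize(f[90:210,95:255],(800,600),interpolation=cv2.INTER_CUBIC)
I=[("t2",up(cv2.imread("pics/t2_raw.png"))),("t4",cv2.imread("pics/t4.png")),("t5",cv2.imread("pics/t5.png")),("t6",cv2.imread("pics/t6.png")),("t7",up(cv2.imread("pics/t7raw.png"))),("t8",up(cv2.imread("pics/t8raw.png")))]
ref=cv2.cvtColor(I[4][1],cv2.COLOR_BGR2GRAY)
def scale(y,z):
    a,b=proj("top",[W(0,y,z),W(0,y-.01,z)]); return (b-a)*5/10
mj=np.zeros((600,800),np.uint8); 
# jaw polygon in t7 crop -> 5x coords
s=5; poly=[((u/5.333+165-95)*5,(v/5.333+125-90)*5) for u,v in((88,98),(137,122),(75,242),(22,212))]
cv2.fillPoly(mj,[np.array(poly,np.int32)],255); mj=cv2.dilate(mj,np.ones((15,15)))
mv=np.zeros_like(mj); pv=[((u/5.333+70)*5,(v/5.333+35)*5) for u,v in((255,175),(345,225),(270,365),(180,315))]; cv2.fillPoly(mv,[np.array(pv,np.int32)],255); mv=cv2.dilate(mv,np.ones((15,15)))
def ecc(g,m,init):
    M=np.eye(2,3,dtype=np.float32);M[:,2]=init
    try: return cv2.findTransformECC(ref,g,M,cv2.MOTION_TRANSLATION,(3,200,1e-6),m,5)[1][:,2]
    except cv2.error as e: return np.array([np.nan]*2)
cs={}
for n,im in I:
    f=im.astype(float); red=np.clip(f[...,2]-f[...,1]-70,0,60); red[:300]=0; red[:, :440]=0; red[:,580:]=0; red[440:]=0
    yy,xx=np.mgrid[:600,:800]; cs[n]=np.array([(red*xx).sum(),(red*yy).sum()])/red.sum()
sj=scale(.0,.061); sl=scale(-.07,.098)
for n,im in I:
    g=cv2.cvtColor(im,cv2.COLOR_BGR2GRAY)
    best=ecc(g,mj,{"t2":-sj*40,"t4":-sj*21,"t5":-sj*12,"t6":-sj*5}.get(n,sj*0)); v=ecc(g,mv,(0,0))
    d=lambda x,s_: (x@s_)/(s_@s_)
    print(n,"jaw mm",round(float(d(best,sj)),2),"lid mm",round(float(d(cs[n]-cs["t7"],sl)),2),"vstop px",v.round(2))
E
```

```text
t2 jaw mm -38.72 lid mm -10.82 vstop px [0.06 0.47]
t4 jaw mm -18.96 lid mm -11.1 vstop px [0.06 0.39]
t5 jaw mm -11.93 lid mm -9.88 vstop px [0.06 0.22]
t6 jaw mm -5.14 lid mm -3.14 vstop px [-0.38 -0.27]
t7 jaw mm 0.0 lid mm 0.0 vstop px [-0. -0.]
t8 jaw mm 0.96 lid mm -0.02 vstop px [0.01 0.05]
```

Jaw travel exceeds jar travel by about 3.0 mm of pad compression, so roughly 16–18 N. That agrees with the 9 N push felt at the spoke. I'll withdraw and hand in.

```bash
python3 - <<'E'
from h import *
w=json.load(open("w2.json")); a=w["al"]
go(a,off=.037,rate=.06); p=bot.read_position(); bot.movel([*p[:2],.25]); bot.dwell(.3)
print(bot.read_force(),bot.read_clock()); print(bot.hand_in())
E
```

```text
[ 1.04531265 -0.50024817 -0.17945595] 50.1667
the job is handed in; nothing more can be done
None
```

The jar is standing in the V stop with the pad pressing it at an estimated 16–18 N (from about 3 mm of pad compression in the images), and I handed the job in at about 50 s; no verdict came back.

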